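# Load a valve housing under the sprung flap of a test nest

### The arm

A 6-joint arm with a two-finger parallel gripper is mounted at the origin on a cart in front of the work surface, level with it; the furniture and walls round the work are solid. World frame = base frame: x ahead of the robot, y to its left, z up, the work surface at z = 0. Lengths are in mm, angles in rad, forces in N, time in s.
With the tool pointing down it reaches from about 400 to 825 mm from the base axis. Payload 7 kg.
Tool frame: the origin (TCP) lies on the mounting face of the last link; the fingertips stand 178 mm ahead of it and the grasp point (between the pads) lies 159 mm ahead of it (manip.grasp_offset is the distance from the TCP to the grasp point, in mm); z points along the fingers, y is the line along which they close (so a half turn about z gives the same grasp; the last joint's range is limited). The gripper opens to 88 mm and grips with 3 to 60 N. Pads are 19 mm wide; open, the fingers measure 130 mm over their backs; the gripper's body (78 mm by 193 mm) begins 47 mm behind the grasp point.
Start: joints at [-0.927, 0.359, 0.012, 0, -1.224, -0.288], TCP at [235.103, -632.711, 404.661] pointing down, gripper open.
Joint ranges: [-3.07, 3.07], [-1.43, 2.12], [-1.02, 1.25], [-3.03, 1.67], [-3.05, -0], [-3.03, 3.03]. Speed limits (rad/s): [2.39, 2.39, 3.01, 3.14, 3.14, 3.14].

### API

Orientations are given as a unit quaternion [w, x, y, z].
In Python, from workcell import manip gives the robot as it stands.
- The arm moves only by the shell command python3 -m pendant 'ROWS'. ROWS is JSON, a list that holds one entry, the list of rows, each a list of 5 numbers: the shift along the world's x, y, z in mm, then the turn about the world's z in rad, then the gripper's target within -1 to 1 (fully open at 1, half-way at 0, shut at -1). In form: [[[dx, dy, dz, twist, jaw], ...]]. A call has 1 to 12 rows; each row is the pose to reach, as a shift and turn from the pose commanded when the call began; what a row does not reach only later rows make up. A row lasts 1/12 s, in which the tool goes at most 41.7 mm and 7.16 degrees, less where a joint would pass 70% of its speed; a pose out of reach is approached as far as the arm can. A call with a gripper value outside its range is refused whole. The fingers move at their own pace and stop on an object; the grip force is fixed at half the most. Time passes only in rows, so rows that repeat a pose let the fingers close. It gives the time, the measured TCP pose, the force, the opening and the grip force at its end, in the units of the state.
- manip.state(): the state, without advancing time (a new reading comes with each control period).
- manip.get_image(name): name is "side" or "top" or "wrist"; returns a dict with "pixels" (384x512x3 uint8, blue, green, red), "intrinsics" (3x3 intrinsics, pixels), "extrinsics" (4x4, takes a point from world to camera coordinates). Camera axes: x right, y down, z forward; pixel columns grow to the right and rows downward; lengths in mm; the calibration is good to about 2 mm. The wrist camera is an equidistant fisheye: a pixel r from the principal point sees the ray r / f radians off the axis. A picture is of the moment at which its call begins. There is no depth.
- manip.job_done(): hands the job in; it is judged then, once.
Trained networks look in a picture, given as the dict that the camera call returned (one of the last four; its "shot" number tells which), for a name from the list of things; names that differ only in an ending like _2 or _b are one class to them, and where a whole thing is asked for, a point or a joint stands for the part that bears it (a point fixed in the world has none). Each returns a list of dicts, best first, with "p" (0 to 1); they miss things now and then, are a little off and sometimes report something else, mostly with a low value. They report only what shows in the picture. A call takes as long as a camera call. They do not tell look-alikes from the thing itself.
- manip.silhouettes(query, picture): "mask" (384x512 bool, what is visible of it) and "location" ([column, row] in pixels, amid what is visible of it).
The state is a dict: "t": time; "joint_positions": joint angles; "dq": joint speeds; "joint_torque": joint torques, N m; "eef_pos": TCP position; "tool_rot": TCP orientation; "force": force on the tool from outside, world axes, zero at the start; "wrist_torque": the same for the moment, N m; "grip_width": finger opening in mm; "gripper_force": force on a finger pad.
Only numpy, scipy, OpenCV 4.12 (cv2) and the standard library are available. Lean on these libraries where they do the work, as an engineer would, in place of code of your own. Each camera call takes 0.05 s, during which the arm holds its last target. There are 200 camera calls.

### The job

Load the valve housing that waits in the lane of the test nest. With one fingertip press down the round thumb bar beside the lane and keep it down, so that the spring-closed flap stays up, and with the other fingertip push the housing along the lane under the flap until it is fully home against the end stop; then let go, so that the flap springs shut with the housing's port standing in its window. Only press and push: do not lift or tip the housing, and leave the things beside the nest where they are.

Things in the scene. Friction and masses are not known exactly. Their poses are not given: they have to be found in the camera images.
- nest: Fixed aluminium base plate 182 x 104 mm, top (the deck) at z = 0.012. Origin on the lane's centreline at bench level; x along the lane in the push direction, y to its left, z up. Two guide rails 5 mm above the deck, x = -0.096 to 0.062, leave 33 mm between them, outer faces at y = +-0.0235. Nothing fixed is over 34 mm above the deck; hinge posts stand at y = 0.040, x = -0.0905 and 0.0785.
- stop (a point): Centre of the dark end stop's face, at deck level: nest (0.062, 0, 0.012). The stop is 54 mm wide and 20 mm high, its face square to the lane. A housing that is home touches it: its origin is then at nest x = 0.038.
- flap (a joint): Flap angle, rad: 0 shut and level, grows as it rises, ends at 0.55. Hinge line along nest x at y = 0.040, z = 0.0375. The port passes under it from 0.27 rad; 0.35 to 0.5 is comfortable. A spring shuts it: at the thumb bar about 2 N at first, 5 N at 0.44. Above 0.05 rad at the end it is not shut: the housing is not home and props it up.
- window (a point): Middle of the flap's window, on the 3 mm steel plate; moves with the flap. Window 31 x 31 mm; nest x = 0.0315 to 0.0625. The plate spans nest x = 0.0225 to 0.0715, y = -0.0235 to 0.040. Shut, its underside is 24 mm above the deck: over the housing's body but barring its port; the port fits the window only when home. Up, its free edge is at most 62 mm above the deck.
- thumb_bar (a point): Steel bar with black rings, 12 mm round, 138 mm long, parallel to the lane, on the flap beyond its hinge; this point is its middle. Flap shut: at nest (-0.031, 0.080, 0.0315), top 25.5 mm above the deck. Pressed down it raises the flap and stays parallel, so a fingertip can slide along it; top at 14 mm (y 0.076) at 0.30 rad, 9 mm (y 0.074) at 0.44, 5.5 mm (y 0.071) at 0.55.
- valve_housing: Grey valve housing in the lane, 0.16 kg: body 30 wide, 45 long, 22 mm high; round port 24 mm across on top, to 31 mm. Origin at its underside; y axis points to the stop. Front face 24 mm ahead of the origin, back face 21 mm behind it; a tan fitting 11 mm across sticks out of its middle to 25 mm behind: push there. Port from 2 behind to 21 ahead. Starts 48 to 73 mm before home.
- next_housing: Bystander: a like housing with a tan sleeve in its port, 30 x 49 x 37 mm, loose on the bench to the right of the nest. Origin at its underside.
- gauge: Bystander: steel plug gauge 107 mm long, 17 mm thick, lying loose on the bench to the left of the nest. Origin at its underside.
- glue_bottle: Bystander: small red bottle with a blue cap, 16 x 26 x 70 mm, loose on the bench to the left of the nest. Origin at its underside.
There are look-alikes about, which are no part of the job. What is shaped like the valve_housing but red is not meant.

How it is judged:
By the outcome, as a careful person would: the job done as asked, in the order asked, and still so for the second after the job is handed in, with the robot touching nothing.
It also fails if it takes over 38 s, if anything falls off the work surface, if the arm or the gripper's body presses on something with over 40 N, if the wrist force passes 120 N, or if a joint passes its speed limit or range.

## Working session

There is one attempt and no reset: what is moved stays moved. The work goes in short steps, Python scripts to look and compute and a shell command to move; the robot and the scene stay as the last step left them, time stands still between calls to the robot, and variables do not carry over. Pictures are saved under pics/ and viewed, at most 10 in all, crops included, and the job is handed in when it is done.

```bash
mkdir -p pics
cat > h.py <<'E'
import numpy as np, cv2
from workcell import manip
def ray(im,px):
    K=np.array(im["intrinsics"]);E=np.array(im["extrinsics"])
    p=cv2.undistortPoints(np.array([[px]],float),K,None)[0,0]
    R=E[:3,:3];return -R.T@E[:3,3], R.T@np.array([p[0],p[1],1])
def atz(im,px,z):
    c,d=ray(im,px);return c+d*(z-c[2])/d[2]
def proj(im,P):
    q=np.c_[P,np.ones(len(P))]@np.array(im["extrinsics"]).T
    q=q[:,:3]@np.array(im["intrinsics"]).T
    return q[:,:2]/q[:,2:]
E
python3 - <<'E'
from h import *
for n in ["top","side"]:
    im=manip.get_image(n);cv2.imwrite(f"pics/{n}0.png",im["pixels"])
    print(n,np.round(im["intrinsics"],1).tolist(),np.round(im["extrinsics"],3).tolist())
    for q in ["nest","valve_housing","thumb_bar","flap","next_housing","gauge","glue_bottle"]:
        print(q,[(round(r["p"],2),np.round(r["location"]).tolist(),int(r["mask"].sum()),np.round(cv2.minAreaRect(np.argwhere(r["mask"])[:,::-1].astype(np.float32))[1]).tolist()) for r in manip.silhouettes(q,im)][:3])
E
```

```text
top [[393.0, 0.0, 249.5], [0.0, 393.0, 189.2], [0.0, 0.0, 1.0]] [[-0.027, -1.0, 0.002, -65.537], [-0.99, 0.027, -0.141, 639.181], [0.141, -0.005, -0.99, 807.938], [0.0, 0.0, 0.0, 1.0]]
nest []
valve_housing [(0.62, [171.0, 210.0], 294, [15.0, 21.0]), (0.61, [273.0, 208.0], 283, [21.0, 14.0])]
thumb_bar [(0.59, [253.0, 196.0], 1283, [79.0, 50.0])]
flap [(0.79, [256.0, 197.0], 1269, [80.0, 50.0])]
next_housing [(0.52, [308.0, 210.0], 308, [22.0, 15.0])]
gauge [(0.51, [215.0, 226.0], 310, [47.0, 8.0]), (0.21, [252.0, 198.0], 1355, [79.0, 51.0])]
glue_bottle [(0.41, [225.0, 182.0], 98, [9.0, 11.0])]
side [[444.9, 0.0, 259.5], [0.0, 444.9, 189.6], [0.0, 0.0, 1.0]] [[-0.941, -0.338, -0.023, 570.63], [-0.124, 0.407, -0.905, 151.128], [0.315, -0.849, -0.425, 640.105], [0.0, 0.0, 0.0, 1.0]]
nest [(0.79, [280.0, 200.0], 2276, [89.0, 33.0])]
valve_housing [(0.73, [245.0, 254.0], 583, [25.0, 29.0]), (0.45, [290.0, 187.0], 167, [22.0, 9.0])]
thumb_bar [(0.88, [278.0, 194.0], 1106, [85.0, 28.0])]
flap [(0.56, [276.0, 194.0], 1142, [85.0, 28.0])]
next_housing [(0.79, [303.0, 180.0], 205, [19.0, 13.0])]
gauge [(0.89, [282.0, 228.0], 453, [9.0, 58.0]), (0.32, [277.0, 196.0], 1133, [83.0, 28.0])]
glue_bottle [(0.8, [237.0, 208.0], 255, [34.0, 8.0])]
```

View pics/top0.png

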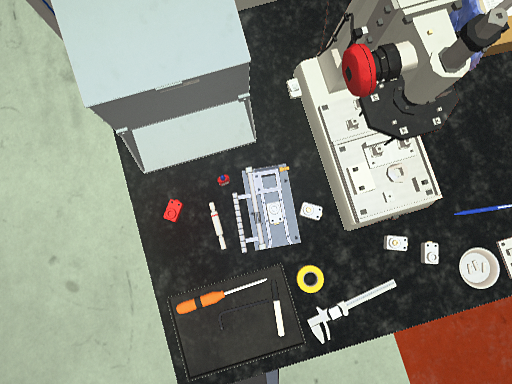

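View pics/side0.png

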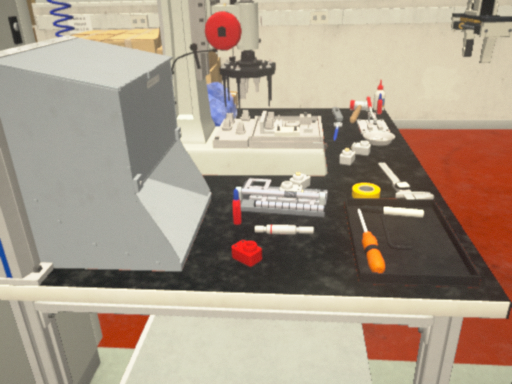

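Top shows the nest around (270,207): flap window toward (268,182), housing at (275,211), thumb bar at left (238,222). Push is image-up (+x). Red look-alike at (173,210). White fixture at upper right has to be skirted. I'll zoom in to pick nest features.

Run:
```python
from h import *
a=cv2.imread("pics/top0.png")[155:260,220:320]; b=cv2.imread("pics/side0.png")[165:225,230:335]
a=cv2.resize(a,None,fx=5.7,fy=5.7,interpolation=cv2.INTER_CUBIC)
cv2.imwrite("pics/topc.png",a)
im=manip.get_image("top")
for n,p,z in [("housing",(275,211),40),("window",(268,182),38),("bar",(238,222),31),("rightcorner near",(300,243),12),("machine nearcorner",(350,228),50),("mach r",(440,197),50),("bin",(143,170),100),("bin r",(255,143),100)]: print(n,atz(im,p,z).round())
```

```text
housing [ 589. -137.   40.]
window [ 653. -124.   38.]
bar [568. -56.  31.]
rightcorner near [ 519. -191.   12.]
machine nearcorner [ 547. -294.   50.]
mach r [ 609. -493.   50.]
bin [675. 134. 100.]
bin r [725. -96. 100.]
```

View pics/topc.png

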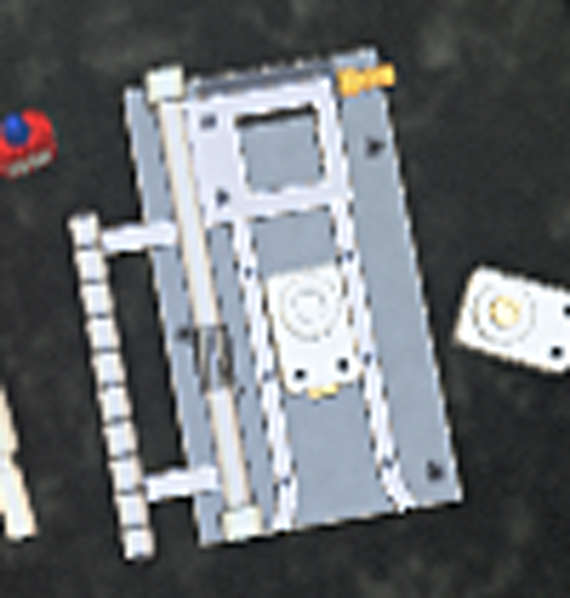

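The crop shows the plate corners (crop px) at (128,92), (376,50), (461,497), (203,545). Bar ends are at (83,222) and (138,550), the window is at (238..327,107..196), and the housing's tan fitting is at (322,391). Next I fit the nest pose.

Run:
```python
from h import *
from scipy.optimize import least_squares
im=manip.get_image("top")
F=[(461,497,-96,-52,12),(203,545,-96,52,12),(128,92,86,52,12),(376,50,86,-52,12),(83,216,38,80,36),(138,556,-100,80,36),
(238,118,62.5,15.5,39),(320,107,62.5,-15.5,39),(246,196,31.5,15.5,39),(327,183,31.5,-15.5,39)]
F=np.array(F,float);px=F[:,:2]/5.7+[220,155]-.4
W=np.array([atz(im,p,z) for p,z in zip(px,F[:,4])])
def T(v,P): c,s=np.cos(v[2]),np.sin(v[2]); return np.c_[v[0]+c*P[:,0]-s*P[:,1],v[1]+s*P[:,0]+c*P[:,1]]
r=least_squares(lambda v:(T(v,F[:,2:4])-W[:,:2]).ravel(),[600,-125,0],loss="soft_l1")
v=r.x;print(v.round(3));print((T(v,F[:,2:4])-W[:,:2]).round(1).tolist())
c,s=np.cos(v[2]),np.sin(v[2]);R=np.array([[c,s],[-s,c]])
for n,p,z in [("port",(307,303),43),("fitting end",(322,396),25),("fronttopL",(268,277),34),("fronttopR",(345,266),34),("backtopR",(362,380),34),("backtopL",(286,393),34)]:
    w=atz(im,np.array(p)/5.7+[220,155]-.4,z)[:2];print(n,(R@(w-v[:2])).round(1))
# tool-targets
for n,P in [("start",(-83,37.5)),("end",(3.5,37.5))]: print(n,T(v,np.array([P]))[0].round(1))
st=manip.state();print({k:np.round(st[k],3).tolist() for k in("t","eef_pos","tool_rot","force","grip_width")})
from scipy.spatial.transform import Rotation as Ro
q=st["tool_rot"];print(Ro.from_quat([q[1],q[2],q[3],q[0]]).as_matrix().round(3))
```

```text
[ 6.08096e+02 -1.31598e+02  1.36000e-01]
[[-1.3, -3.6], [0.3, -1.3], [1.5, -1.2], [1.2, -4.8], [2.7, 1.8], [-4.4, 0.9], [-0.4, 1.9], [0.4, 3.0], [-0.6, -0.2], [-0.6, 0.4]]
port [-12.6  -0.1]
fitting end [-47.4  -1.1]
fronttopL [ 0.5 12.2]
fronttopR [ -0.2 -17.7]
backtopR [-44.3 -16.5]
backtopL [-44.5  13. ]
start [ 520.8 -105.7]
end [606.5 -94. ]
{'t': 0.9, 'eef_pos': [235.109, -632.701, 404.679], 'tool_rot': [0.0, -0.177, 0.984, -0.0], 'force': [-0.047, 0.48, 0.125], 'grip_width': 87.429}
[[-0.937 -0.348  0.   ]
 [-0.348  0.937 -0.   ]
 [-0.    -0.    -1.   ]]
```

```bash
python3 -m pendant '[[[15,35,0,-0.05,0.39],[30,62,0,-0.1,0.39],[48,98,0,-0.15,0.39],[66,134,0,-0.2,0.39],[84,170,0,-0.219,0.39],[102,206,0,-0.219,0.39],[120,242,0,-0.219,0.39],[138,278,0,-0.219,0.39],[156,314,0,-0.219,0.39],[174,350,0,-0.219,0.39],[192,386,0,-0.219,0.39],[210,420,0,-0.219,0.39]]]'
```

```text
t: 1.9
eef_pos: [445.4, -210.7, 405.2]
tool_rot: [0.001, -0.068, 0.998, -0.0]
force: [0.9, 0.7, -0.2]
grip_width: 60.9
gripper_force: 0.0
```

```bash
python3 -m pendant '[[[21,27,-20,0,0.39],[43,54,-50,0,0.39],[65,80,-75,0,0.39],[86,107,-100,0,0.39],[86,107,-125,0,0.39],[86,107,-125,0,0.39]]]'
python3 - <<'E'
from h import *
w=manip.get_image("wrist");cv2.imwrite("pics/w1.png",w["pixels"]);t=manip.get_image("top")
s=manip.get_image("side")
def up(i,a,b,c,d,f): return cv2.resize(i["pixels"][b:d,a:c],None,fx=f,fy=f,interpolation=cv2.INTER_CUBIC)
cv2.imwrite("pics/s1.png",np.vstack([up(s,215,120,345,225,5)]))
print(np.round(w["intrinsics"],1).tolist(),np.round(w["extrinsics"],3).tolist())
print(manip.state()["eef_pos"],manip.state()["tool_rot"])
E
```

```text
t: 2.4
eef_pos: [530.4, -104.0, 274.5]
tool_rot: [-0.004, -0.069, 0.998, 0.0]
force: [-2.0, -0.5, -0.7]
grip_width: 60.8
gripper_force: 0.0
[[297.3, 0.0, 250.8], [0.0, 297.3, 192.3], [0.0, 0.0, 1.0]] [[-0.139, 0.99, 0.0, 176.548], [0.955, 0.134, 0.265, -488.64], [0.263, 0.037, -0.964, 130.617], [0.0, 0.0, 0.0, 1.0]]
[ 531.24339088 -105.99965057  280.47544033] [-8.17889704e-06 -6.85161078e-02  9.97649982e-01 -2.36073729e-04]
```

View pics/w1.png

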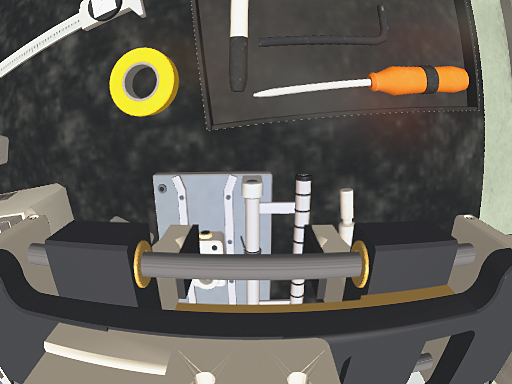

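View pics/s1.png

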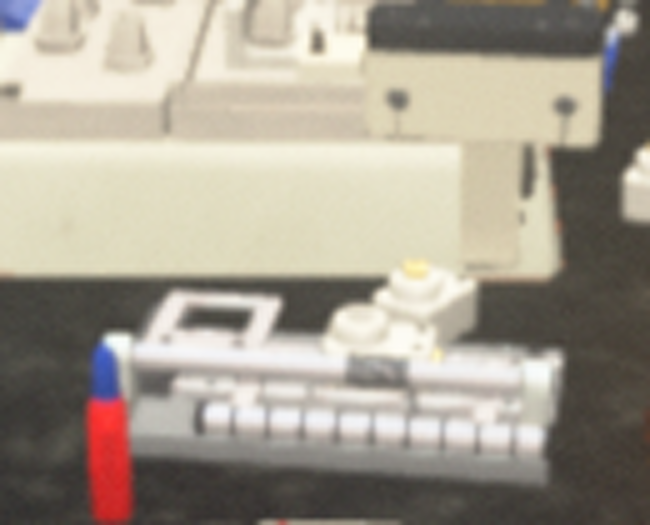

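The wrist view looks back toward the robot. The plate's near corners are at (153,174) and (271,172), the bar's near end at (303,176), the rails at x=192 and 231 (row 178), and the fitting at (207,235). The fingers appear to straddle correctly: fitting under the left finger, bar near the right one. I'll measure these.

Run:
```python
from h import *
w=manip.get_image("wrist");K=np.array(w["intrinsics"]);E=np.array(w["extrinsics"]);R=E[:3,:3];c=-R.T@E[:3,3]
v=(608,-133,.136);cs,sn=np.cos(v[2]),np.sin(v[2])
print("cam",c.round())
for n,p,z in [("plateR",(153,174),12),("plateL",(271,172),12),("railR",(192,178),17),("railL",(231,177),17),("railRmid",(185,225),17),("railLmid",(233,225),17),("barnear",(303,176),36),("bar mid",(303,215),37),("bar far",(301,240),37),("post",(253,182),46),("fit",(207,235),20)]:
    u=cv2.fisheye.undistortPoints(np.array([[p]],float),K,np.zeros(4))[0,0]
    d=R.T@np.array([u[0],u[1],1]);P=c+d*(z-c[2])/d[2];q=P[:2]-v[:2]
    print(n,np.round([cs*q[0]+sn*q[1],-sn*q[0]+cs*q[1]],1))
```

```text
cam [ 458. -116.  261.]
plateR [-92.8 -50.1]
plateL [-94.2  54.1]
railR [-90.1 -13.4]
railL [-90.9  20.1]
railRmid [-46.8 -22.3]
railLmid [-47.4  21.1]
barnear [-96.3  77.7]
bar mid [-64.2  79.2]
bar far [-41.8  78.9]
post [-93.7  38.5]
fit [-38.7  -2.1]
```

```bash
python3 -m pendant '[[[0,0,-20,0,0.39],[0,0,-40,0,0.39],[0,0,-55,0,0.39],[0,0,-62,0,0.39],[0,0,-66,0,0.39],[0,0,-70,0,0.39],[0,0,-74,0,0.39],[0,0,-78,0,0.39],[0,0,-81,0,0.39],[0,0,-81,0,0.39],[0,0,-81,0,0.39]]]'
python3 - <<'E'
from h import *
s=manip.get_image("side");t=manip.get_image("top")
f=lambda i,a,b,c,d:cv2.resize(i["pixels"][b:d,a:c],(400,400),interpolation=cv2.INTER_CUBIC)
cv2.imwrite("pics/s2.png",np.hstack([f(s,225,135,335,235),f(t,220,155,320,260)]))
S=manip.state();print(S["eef_pos"],S["force"],S["wrist_torque"])
E
```

```text
t: 3.52
eef_pos: [531.9, -105.7, 199.5]
tool_rot: [0.001, -0.068, 0.998, -0.0]
force: [0.9, -1.3, 6.0]
grip_width: 61.0
gripper_force: 2.3
[ 531.81397957 -105.65539214  199.51673893] [-0.29982464 -1.7645356   4.53658248] [-0.57480217  0.03368309  0.04892099]
```

View pics/s2.png

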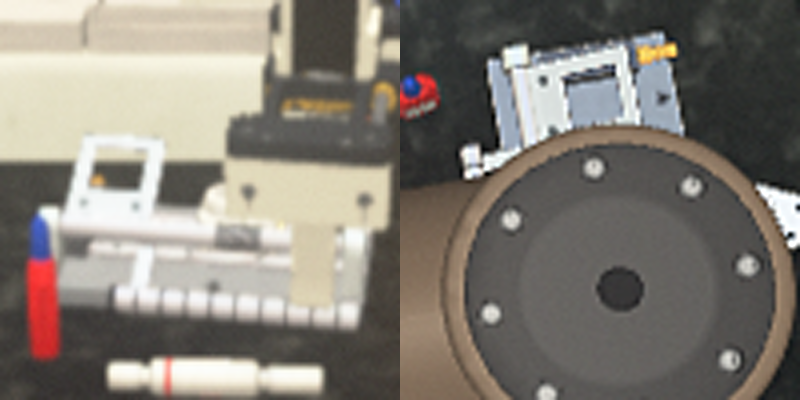

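The flap stands up (crop left, around (125,180)), with the fingertip on the bar at (315,295) and about 5 N on it. Now I push along the lane.

```bash
python3 -m pendant '[[[5,0.7,0,0,0.39],[9,1.2,0,0,0.39],[14,1.9,0,0,0.39],[19,2.6,0,0,0.39],[24,3.3,0,0,0.39],[29,4,0,0,0.39],[34,4.7,0,0,0.39],[39,5.3,0,0,0.39],[44,6,0,0,0.39],[49,6.7,0,0,0.39],[54,7.4,0,0,0.39],[59,8.1,0,0,0.39]]]'; python3 -m pendant '[[[3,0.4,0,0,0.39],[6,0.8,0,0,0.39],[9,1.2,0,0,0.39],[11,1.5,0,0,0.39],[11,1.5,0,0,0.39]]]'
```

```text
t: 4.62
eef_pos: [589.9, -97.5, 198.4]
tool_rot: [-0.001, -0.068, 0.998, 0.0]
force: [-5.8, -0.0, 5.8]
grip_width: 61.0
gripper_force: 3.3
t: 5.03
eef_pos: [601.3, -95.9, 198.4]
tool_rot: [-0.001, -0.068, 0.998, 0.0]
force: [-3.0, 0.2, 4.7]
grip_width: 61.1
gripper_force: 2.8
```

Moved 70 mm in total. Creep on in 1.5 mm steps and watch for the stop.

```bash
python3 -m pendant '[[[1,0.1,0,0,0.39],[2,0.3,0,0,0.39],[3,0.4,0,0,0.39],[3,0.4,0,0,0.39]]]';python3 -m pendant '[[[1,0.1,0,0,0.39],[1.5,0.2,0,0,0.39],[1.5,0.2,0,0,0.39]]]'; python3 -m pendant '[[[1,0.1,0,0,0.39],[1.5,0.2,0,0,0.39],[1.5,0.2,0,0,0.39]]]'
```

```text
t: 5.37
eef_pos: [604.2, -95.6, 198.5]
tool_rot: [-0.0, -0.068, 0.998, 0.0]
force: [-4.8, -0.1, 3.3]
grip_width: 60.7
gripper_force: 2.6
t: 5.62
eef_pos: [605.7, -95.4, 198.6]
tool_rot: [0.0, -0.068, 0.998, 0.0]
force: [-2.6, -0.5, 3.7]
grip_width: 60.8
gripper_force: 2.4
t: 5.87
eef_pos: [606.4, -95.4, 198.5]
tool_rot: [-0.001, -0.068, 0.998, 0.0]
force: [-6.2, 0.2, 5.3]
grip_width: 60.8
gripper_force: 4.0
```

```bash
python3 -m pendant '[[[1,0.1,0,0,0.39],[1,0.1,0,0,0.39],[1,0.1,0,0,0.39]]]'; python3 -m pendant '[[[1,0.1,0,0,0.39],[1,0.1,0,0,0.39],[1,0.1,0,0,0.39]]]'
```

```text
t: 6.12
eef_pos: [606.8, -95.4, 198.4]
tool_rot: [-0.002, -0.068, 0.998, 0.0]
force: [-9.2, 1.6, 7.8]
grip_width: 61.1
gripper_force: 5.3
t: 6.37
eef_pos: [607.2, -95.4, 198.3]
tool_rot: [-0.002, -0.068, 0.998, 0.0]
force: [-11.4, 0.8, 9.6]
grip_width: 60.7
gripper_force: 6.5
```

```bash
python3 -m pendant '[[[-2,-0.3,0,0,0.39],[-6,-0.8,0,0,0.39],[-12,-1.6,0,0,0.39],[-18,-2.5,0,0,0.39],[-18,-2.5,0,0,0.39]]]'
python3 - <<'E'
from h import *
s=manip.get_image("side");t=manip.get_image("top")
f=lambda i,a,b,c,d:cv2.resize(i["pixels"][b:d,a:c],(400,400),interpolation=cv2.INTER_CUBIC)
cv2.imwrite("pics/s3.png",np.hstack([f(s,225,135,335,235),f(t,220,155,320,260)]))
E
```

```text
t: 6.78
eef_pos: [591.0, -97.6, 199.3]
tool_rot: [0.001, -0.068, 0.998, 0.0]
force: [1.3, 1.9, 4.1]
grip_width: 61.1
gripper_force: 2.1
```

View pics/s3.png

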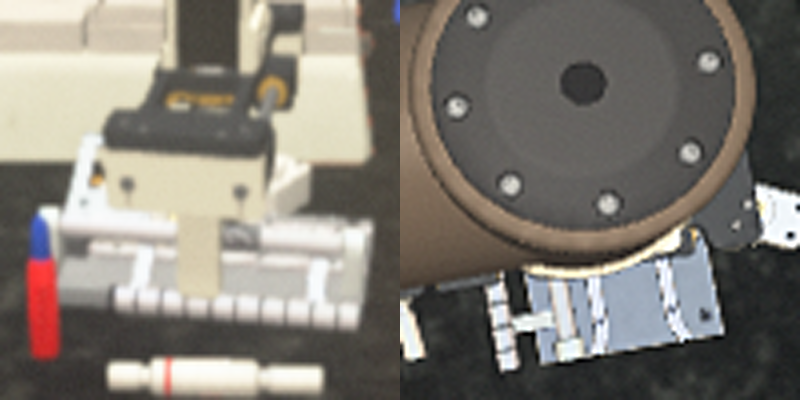

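The gripper hides the housing, but the bar is still held and nothing beside the nest has moved. Now I let up gently and withdraw.

```bash
python3 -m pendant '[[[0,0,3,0,0.39],[0,0,6,0,0.39],[0,0,9,0,0.39],[0,0,13,0,0.39],[0,0,18,0,0.39],[0,0,25,0,0.39],[0,0,45,0,0.39],[0,0,75,0,0.39],[-20,-15,110,0,0.39],[-45,-45,140,0,0.39],[-70,-80,170,0,0.39],[-90,-110,190,0,0.39]]]'; python3 -m pendant '[[[-15,-35,0,0,0.39],[-30,-70,0,0,0.39],[-45,-100,0,0,0.39],[-45,-100,0,0,0.39]]]'
python3 - <<'E'
from h import *
s=manip.get_image("side");t=manip.get_image("top")
f=lambda i,a,b,c,d:cv2.resize(i["pixels"][b:d,a:c],(400,400),interpolation=cv2.INTER_CUBIC)
cv2.imwrite("pics/s4.png",np.hstack([f(s,225,135,335,235),f(t,220,155,320,260)]))
E
```

```text
t: 7.88
eef_pos: [509.0, -194.7, 381.0]
tool_rot: [0.0, -0.069, 0.998, -0.0]
force: [1.0, -1.1, 0.6]
grip_width: 60.7
gripper_force: 0.0
t: 8.22
eef_pos: [462.4, -297.8, 379.3]
tool_rot: [-0.0, -0.066, 0.998, -0.0]
force: [-0.0, 0.3, 0.0]
grip_width: 60.9
gripper_force: 0.0
```

View pics/s4.png

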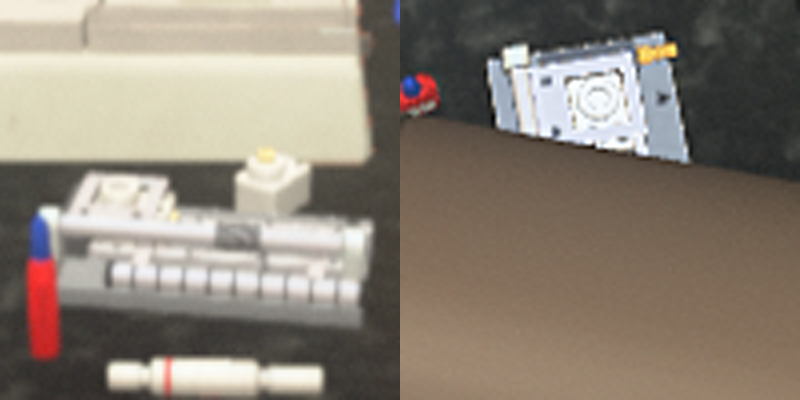

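The flap is shut and level, with the port standing in the window (right crop (598,100)). The bar is back up, and the bystanders haven't moved.

```bash
python3 -c "from workcell import manip;print(manip.job_done())"
```

```text
the job is handed in; nothing more can be done
None
```

The valve housing is pushed home against the stop and the flap has sprung shut with the port in its window; the job was handed in at about 8 s with the robot clear and the things beside the nest not visibly moved.

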